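# Push a jammed fire-stop block out of a piece of trunking with a push rod

### The job

A rubber fire-stop block is jammed in the short square trunking on the practice board. Take the push rod by its wooden handle, feed its head into the open end of the trunking that stands over the board, and push the block right through until it drops out of the other end into the catch tray. The trunking is held only by the spring grip of its two clips, so work by feel: find the opening with light touches, push slowly, and do not ram, pry or push so hard that the trunking slides along in its clips. Then draw the rod straight back out and lay it flat on the bare table, leaving the other things on the table where they are.

Things in the scene. Friction and masses are not known exactly. Their poses are not given: they have to be found in the camera images.
- rod_grip (a point): Loose push rod, 210 mm, about 0.13 kg, lying flat: wooden handle (76 mm long, 30 wide, 25.5 high, flat sides) with a brass end cap, alloy shaft (100, dia 14), black nylon head (see rod_tip), all on one axis 12.75 mm above the table. This point: on that axis in the handle, 32 mm behind the handle's front face, 152 mm behind the head's face; the rod balances here. y: along the rod, head to handle; z up.
- rod_tip (a point): Centre of the flat face of the push rod's cylindrical nylon head (dia 25.5 mm, 20 mm long, square edge, no taper), on the rod's axis, 152 mm from rod_grip towards -y. Same axes as rod_grip.
- board: Plywood board fixed on 10 mm feet, 190 (x) by 160 (y) by 18 mm; origin: centre of its underside, 10 mm above the table. The white trunking lies level along its y: axis at z = 54 (64 mm above the table), open end for the rod at y = +20, exit at y = -90 mm. Its clips are screwed in long slots, so its axis is at x = -35 mm give or take 8 mm: look or feel. Junction box at x = 48, y = -30, top at z = 49 mm.
- trunking (a joint): How far the trunking has slid in its clips along the board's -y, m; 0 at the start, and it must stay within 4 mm of that. Straight square plastic tube, 110 mm long, 32 by 32 mm outside, 27 by 27 mm inside (0.75 mm play round the rod's head), square-cut ends. The clips let it slide along its axis at about 20 N of push; sideways and up it is firm.
- block_mid (a point): Middle of the loose black rubber block, 34 long (its y), 10 wide, 27 mm high with its ribs, 22 g. It starts jammed between roof and floor of the trunking, its middle 42 to 82 mm in from the open end and up to 8 mm left or right of the bore's axis. It slides at 8 to 13 N of slow push (more if fast), half that once its front ribs are out, and drops out when the rod's face nears the exit; push it 5 mm beyond.
- tray_in (a point): Centre of the inner floor of the grey catch tray, 110 (x) by 100 (y) by 22 mm high, walls and floor 3 mm, screwed to the board's edge under the trunking's exit. Axes as the board's; fixed to it at x = -35, y = -133, z = 3 mm.
- driver: Bystander: orange screwdriver 150 mm long lying on the table. Origin under its middle.
- partsbox: Bystander: open blue parts box 75 by 55 mm, 24 mm high, with connectors. Origin at the centre of its underside.
- tester: Bystander: grey hand-held cable tester 45 by 105 mm, 26 mm high, lying on the table. Origin at the centre of its underside.
Things that resemble listed ones, but are neither listed nor needed, are in the scene too. There is more than one size of the part that bears rod_grip; the job needs the largest.

How it is judged:
By the outcome, as a careful person would: the job done as asked, in the order asked, and still so for the second after the job is handed in, with the robot touching nothing.
It also fails if it takes over 72 s, if anything falls off the work surface, if the arm or the gripper's body presses on something with over 40 N, if the wrist force passes 120 N, or if a joint passes its speed limit or range.

### The arm

A 6-joint arm with a two-finger parallel gripper is mounted at the origin on the work surface. World frame = base frame: x ahead of the robot, y to its left, z up, the work surface at z = 0. Lengths are in m, angles in rad, forces in N, time in s.
With the tool pointing down it reaches from about 0.3 to 0.775 m from the base axis. Payload 14.6 kg.
Tool frame: the origin (TCP) lies at the very end of the fingers, on their centre line; the grasp point (between the pads) lies 19 mm behind it; z points along the fingers, y is the line along which they close (so a half turn about z gives the same grasp; the last joint's range is limited). The gripper opens to 94 mm and grips with 3 to 60 N. Pads are 16 mm wide; open, the fingers measure 119 mm over their backs; the gripper's body (75 mm by 177 mm) begins 78 mm behind the grasp point.
Start: joints at [1.151, 0.3, 1.521, -0, 1.321, -0.067], TCP at [0.19, 0.516, 0.205] pointing down, gripper open.
Joint ranges: [-3.03, 3.03], [-0.79, 2.21], [0.23, 2.52], [-1.04, 4.18], [0, 3.07], [-2.55, 2.55]. Speed limits (rad/s): [2.22, 2.22, 2.57, 3.14, 3.14, 3.14].

### API

Orientations are given as [roll, pitch, yaw] about the fixed x, y, z axes, in that order (R = Rz(yaw) Ry(pitch) Rx(roll)).
In Python, from station import ctrl gives the robot as it stands.
- The arm moves only by the tool carry_out, never from a script. Its argument "motion" is text: rows parted by semicolons, each of 7 numbers parted by spaces: the shift along the world's x, y, z in m, then the turn, a rotation vector about the world's x, y, z in degrees, then the closure in counts, from 0 (fully open) to 255 (shut). In form: dx dy dz wx wy wz hand; .... A call has 1 to 20 rows; each row shifts and turns the commanded pose from where the row before left it; what a row does not reach is not made up. A row lasts 1/12 s, in which the tool goes at most 41.7 mm and 7.16 degrees, less where a joint would pass 70% of its speed; a pose out of reach is approached as far as the arm can. A call is refused whole if a number of a shift passes 0.0417 or a number of a turn 7.16, either way. A call with a gripper value outside its range is refused whole. The fingers move at their own pace and stop on an object; "grip_force" is the grip in N (left out, the last holds). Time passes only in rows, so rows that do not move let the fingers close. It gives the time, the measured TCP pose, the force, the opening and the grip force at its end, in the units of the state.
- ctrl.get_obs(): the state, without advancing time (a new reading comes with each control period).
- ctrl.camera(name): name is "scene" or "top" or "wrist"; returns a dict with "pixels" (384x512x3 uint8, red, green, blue), "range_z" (384x512 float32, m along the optical axis (not along the pixel's ray), 0 where there is no reading), "K" (3x3 intrinsics, pixels), "position" and "attitude" of the camera in the world. Camera axes: x right, y up, looking along -z (the intrinsics and any distortion apply to the point x, -y, -z); pixel columns grow to the right and rows downward; lengths in m; the calibration is good to about 2 mm. A picture is of the moment at which its call begins.
- ctrl.hand_in(): hands the job in; it is judged then, once.
The state is a dict: "time_s": time; "qpos": joint angles; "joint_vel": joint speeds; "tau": joint torques, N m; "ee_pos": TCP position; "eef_rot": TCP orientation; "force": force on the tool from outside, world axes, zero at the start; "moment": the same for the moment, N m; "grip_width": finger opening in m; "grip_force": force on a finger pad.
Only numpy, scipy, OpenCV 4.12 (cv2) and the standard library are available. Lean on these libraries where they do the work, as an engineer would, in place of code of your own. Each camera call takes 0.05 s, during which the arm holds its last target. There are 200 camera calls.

## Working session

There is one attempt and no reset: what is moved stays moved. The work goes in short steps, Python scripts to look and compute and a tool call to move; the robot and the scene stay as the last step left them, time stands still between calls to the robot, and variables do not carry over. Pictures are saved under pics/ and viewed, at most 10 in all, crops included, and the job is handed in when it is done.

Besides the shell and the picture viewer there is one more tool, called after ">>>" as a command line: name --argument value ..., lists and objects as JSON in quotes. carry_out: Moves the arm, as the interface text tells. Its arguments: {"type":"object","properties":{"motion":{"type":"string"},"grip_force":{"type":"number"}},"required":["motion"]}

```bash
mkdir -p pics; cat > h.py <<'E'
import numpy as np, cv2
from station import ctrl
from scipy.spatial.transform import Rotation as R
def cam(n):
    c=ctrl.camera(n); a=np.array(c["attitude"],float)
    c["R"]=a if a.shape==(3,3) else (R.from_euler('xyz',a).as_matrix() if a.size==3 else None)
    return c
def cloud(c):
    K=np.array(c["K"]);z=c["range_z"];v,u=np.indices(z.shape)
    p=np.stack([(u-K[0,2])/K[0,0]*z,-(v-K[1,2])/K[1,1]*z,-z],-1)
    return p@c["R"].T+np.array(c["position"])
def save(c,f): cv2.imwrite(f,c["pixels"][:,:,::-1])
E
python3 - <<'E'
from h import *
o=ctrl.get_obs();print({k:np.round(v,4).tolist() for k,v in o.items()})
ims=[]
for n in("scene","top","wrist"):
    c=cam(n);print(n,{k:np.array(v).round(4).tolist() for k,v in c.items() if k not in("pixels","range_z","R")})
    np.savez(f"{n}0.npz",**{k:np.array(v) for k,v in c.items()}); save(c,f"pics/{n}0.png")
    P=cloud(c);print(P[c["range_z"]>0].min(0),P[c["range_z"]>0].max(0))
E
```

```text
{'time_s': 0.0, 'qpos': [1.1514, 0.3005, 1.5216, -0.0, 1.3207, -0.0666], 'joint_vel': [-0.0003, -0.0013, 0.0009, -0.0006, -0.0002, 0.0011], 'tau': [-0.0012, -53.1813, -35.2726, 0.0707, 0.0245, -0.0001], 'ee_pos': [0.19, 0.5159, 0.2049], 'eef_rot': [-3.1405, -0.0001, 2.7887], 'force': [1.1355, 0.582, -0.5986], 'moment': [0.0735, -0.0018, 0.028], 'grip_force': 0.0, 'grip_width': 0.0939}
scene {'K': [[383.5486, 0.0, 246.412], [0.0, 383.5486, 191.7393], [0.0, 0.0, 1.0]], 'position': [0.8651, -0.5187, 0.7793], 'attitude': [0.7889, 0.0011, 0.5016]}
[-1.56625728 -0.51541635 -0.76646917] [1.48931748 1.59844192 0.46151706]
top {'K': [[422.5923, 0.0, 253.7597], [0.0, 422.5923, 192.6784], [0.0, 0.0, 1.0]], 'position': [0.4597, 0.0928, 0.982], 'attitude': [0.0657, -0.0279, -1.5864]}
[ 0.07598631 -1.08645415 -0.76443485] [1.3982073  1.08995348 0.21265472]
wrist {'K': [[290.4577, 0.0, 253.2461], [0.0, 290.4577, 191.2476], [0.0, 0.0, 1.0]], 'position': [0.1158, 0.5435, 0.3839], 'attitude': [-0.2781, 0.0012, 1.219]}
[-0.09898391  0.11344747 -0.7589963 ] [1.119651   1.49291149 0.33694616]
```

View pics/top0.png

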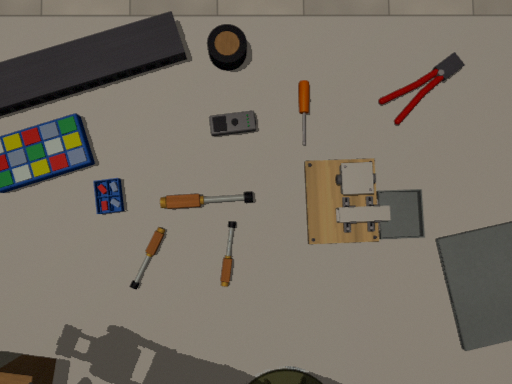

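View pics/scene0.png

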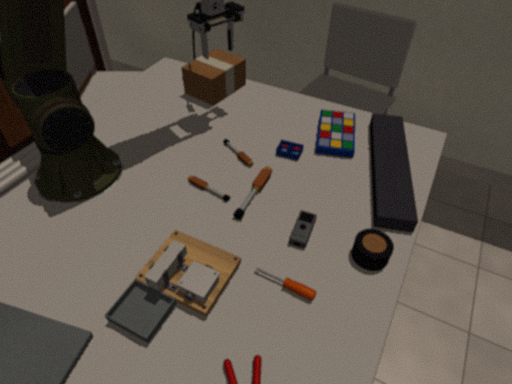

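The top view shows the large rod with its cap at (161,202) and head at (253,197). The trunking runs from (337,214) to (390,213), with its open end on the left, and the tray is to the right. The scene view agrees. Next I'll measure them in both clouds.

```bash
cat > m.py <<'E'
from h import *
def line(n,P,m):
    Q=P[m];c=Q.mean(0);print(n,len(Q),"mean",c.round(4),"min",Q.min(0).round(4),"max",Q.max(0).round(4),"zmed",np.median(Q[:,2]).round(4))
    if len(Q)>5:
        x=Q[:,:2]; (cx,cy),(w,h),a=cv2.minAreaRect((x*1000).astype(np.float32));print("   rect",round(cx,1),round(cy,1),round(w,1),round(h,1),round(a,2))
        print("   corners",cv2.boxPoints(((cx,cy),(w,h),a)).round(1).tolist())
def load(n):
    d=dict(np.load(n+"0.npz"));return d
E
python3 - <<'E'
from m import *
d=load("top");P=cloud(d)
def box(P,u0,u1,v0,v1):
    m=np.zeros(P.shape[:2],bool);m[v0:v1,u0:u1]=1;return m
b=box(P,120,430,140,260)
T=P[box(P,255,300,160,240)];print("table z top",np.median(T[:,2]),np.median(P[box(P,60,120,220,300)][:,2]))
for n,bx,lo,hi in[("rod",(152,262,185,216),.006,.05),("handle",(152,203,185,216),.012,.05),("head",(243,262,185,205),.006,.05),("trunk",(325,400,200,228),.066,.1),("jbox",(335,380,155,200),.045,.075),("board",(300,385,150,250),.02,.04),("board+",(300,385,150,250),.02,.1),("tray",(380,430,180,245),.015,.03)]:
    z=P[...,2];m=box(P,*bx)&(z>lo)&(z<hi);line(n,P,m)
# scene cloud restricted to world boxes
S=load("scene");Q=cloud(S);z=Q[...,2]
def wb(x0,x1,y0,y1,z0,z1):return (Q[...,0]>x0)&(Q[...,0]<x1)&(Q[...,1]>y0)&(Q[...,1]<y1)&(z>z0)&(z<z1)
print("table z scene",np.median(z[wb(.3,.6,0,.1,-.02,.02)]))
line("S rod",Q,wb(.40,.50,.08,.34,.008,.04))
line("S trunk",Q,wb(.36,.46,-.26,-.06,.07,.1))
line("S board",Q,wb(.30,.56,-.25,-.0,.022,.034))
line("S tray",Q,wb(.30,.56,-.4,-.19,.015,.026))
E
```

```text
table z top 0.0009858988944234648 0.0014723048419898466
rod 897 mean [0.5084 0.1872 0.0237] min [0.4903 0.0691 0.006 ] max [0.527  0.2778 0.0309] zmed 0.0247
   rect 511.2 173.3 31.7 208.8 3.91
   corners [[488.20001220703125, 276.3999938964844], [502.5, 68.0], [534.0999755859375, 70.19999694824219], [519.9000244140625, 278.5]]
handle 546 mean [0.5063 0.2294 0.0259] min [0.4903 0.1823 0.012 ] max [0.5235 0.2778 0.0309] zmed 0.0263
   rect 506.8 229.7 30.2 95.3 3.03
   corners [[489.20001220703125, 276.6000061035156], [494.29998779296875, 181.3000030517578], [524.4000244140625, 182.89999389648438], [519.4000244140625, 278.1000061035156]]
head 100 mean [0.5135 0.0793 0.0234] min [0.5017 0.0691 0.0145] max [0.527  0.0897 0.0299] zmed 0.0241
   rect 514.3 79.4 25.2 20.7 0.51
   corners [[501.70001220703125, 89.5999984741211], [501.8999938964844, 68.9000015258789], [527.0, 69.0999984741211], [526.7999877929688, 89.80000305175781]]
trunk 811 mean [ 0.4711 -0.1691  0.0807] min [ 0.4528 -0.2249  0.0663] max [ 0.4906 -0.1144  0.0869] zmed 0.0807
   rect 471.6 -169.8 36.7 110.7 1.37
   corners
[... 1950 characters left out ...]
00030517578], [459.8999938964844, -228.3000030517578], [459.6000061035156, -117.19999694824219]]
S board 2086 mean [ 0.4832 -0.1371  0.0281] min [ 0.4047 -0.25    0.0221] max [ 0.5599 -0.0562  0.0339] zmed 0.0279
   rect 482.2 -153.1 193.7 155.2 89.94
   corners [[404.5, -249.89999389648438], [559.7999877929688, -250.0], [560.0, -56.29999923706055], [404.70001220703125, -56.20000076293945]]
S tray 1300 mean [ 0.4093 -0.3384  0.0195] min [ 0.3002 -0.4     0.015 ] max [ 0.5592 -0.1939  0.026 ] zmed 0.0191
   rect 440.0 -306.4 299.5 162.5 59.8
   corners [[294.5, -394.8999938964844], [435.0, -476.70001220703125], [585.5999755859375, -217.8000030517578], [445.1000061035156, -136.10000610351562]]
```

```bash
cat >> m.py <<'E'
def axis(n,P,m):
    """centreline from slices along y: midpoint of min/max x, outlier-trimmed"""
    Q=P[m];ys=np.arange(Q[:,1].min()+.004,Q[:,1].max()-.004,.004);r=[]
    for y in ys:
        s=Q[abs(Q[:,1]-y)<.003]
        if len(s)>4:r.append((y,(s[:,0].min()+s[:,0].max())/2,np.ptp(s[:,0]),np.median(s[:,2])))
    r=np.array(r);p=np.polyfit(r[:,0],r[:,1],1);print(n,"x=%.4f+%.4f*y"%(p[1],p[0]),"deg %.2f"%np.degrees(np.arctan(p[0])),"res",np.std(r[:,1]-np.polyval(p,r[:,0])).round(4),"w",np.median(r[:,2]).round(4),"yrange",Q[:,1].min().round(4),Q[:,1].max().round(4),"z",np.median(Q[:,2]).round(4));return p
E
python3 - <<'E'
from m import *
for n in("top","scene"):
    d=load(n);P=cloud(d);x,y,z=np.moveaxis(P,-1,0)
    wb=lambda x0,x1,y0,y1,z0,z1:(x>x0)&(x<x1)&(y>y0)&(y<y1)&(z>z0)&(z<z1)
    print(n)
    axis("rod",P,wb(.48,.54,.05,.29,.009,.05));axis("handle",P,wb(.48,.54,.196,.262,.018,.05));axis("head",P,wb(.48,.54,.05,.095,.014,.05))
    axis("trunk",P,wb(.44,.50,-.24,-.10,.076,.1));axis("board",P,wb(.38,.62,-.12,-.05,.02,.034));axis("jbox",P,wb(.505,.6,-.22,-.11,.052,.07));axis("tray",P,wb(.4,.54,-.31,-.24,.012,.03))
E
```

```text
top
rod x=0.5180+-0.0501*y deg -2.87 res 0.0005 w 0.0226 yrange 0.0691 0.2778 z 0.0248
handle x=0.5169+-0.0447*y deg -2.56 res 0.0003 w 0.0273 yrange 0.196 0.2615 z 0.0267
head x=0.5252+-0.1410*y deg -8.03 res 0.0004 w 0.0228 yrange 0.0691 0.0942 z 0.0237
trunk x=0.4674+-0.0227*y deg -1.30 res 0.0005 w 0.0302 yrange -0.2249 -0.1144 z 0.0808
board x=0.4994+-0.0157*y deg -0.90 res 0.0003 w 0.1885 yrange -0.12 -0.0515 z 0.0288
jbox x=0.5573+0.0381*y deg 2.18 res 0.003 w 0.067 yrange -0.2052 -0.1195 z 0.0596
tray x=0.4701+-0.0000*y deg -0.00 res 0.0005 w 0.1038 yrange -0.3098 -0.2401 z 0.014
scene
rod x=0.5188+-0.0501*y deg -2.87 res 0.0009 w 0.0191 yrange 0.0634 0.2767 z 0.0222
handle x=0.5146+-0.0327*y deg -1.87 res 0.0007 w 0.0277 yrange 0.1961 0.2618 z 0.0249
head x=0.5165+-0.0119*y deg -0.68 res 0.0011 w 0.0204 yrange 0.0634 0.0947 z 0.022
trunk x=0.4674+-0.0233*y deg -1.33 res 0.0005 w 0.0329 yrange -0.2283 -0.1172 z 0.0796
board x=0.4997+-0.0155*y deg -0.89 res 0.0005 w 0.1892 yrange -0.1199 -0.0541 z 0.0277
jbox x=0.5525+0.0128*y deg 0.74 res 0.0016 w 0.0687 yrange -0.2076 -0.1244 z 0.0586
tray x=0.4614+-0.0343*y deg -1.96 res 0.0004 w 0.1098 yrange -0.3099 -0.24 z 0.0135
```

>>> carry_out --motion "0.04 -0.035 0 0 0 -7 0;0.04 -0.035 0 0 0 -7 0;0.04 -0.035 0 0 0 -7 0;0.04 -0.035 0 0 0 -7 0;0.04 -0.035 0 0 0 -7 0;0.04 -0.035 0 0 0 -7 0;0.04 -0.035 0 0 0 -7 0;0.036 -0.035 0 0 0 -7 0;0 0 0 0 0 -7 0;0 0 0 0 0 0 0"

```text
time_s: 0.98
ee_pos: [0.4405, 0.2935, 0.2051]
eef_rot: [-3.141, 0.0, 1.68]
force: [-1.4, 0.7, -0.3]
grip_width: 0.0942
grip_force: 0.0
```

>>> carry_out --motion "0.03 -0.035 0 0 0 -3.4 0;0.0365 -0.04 0 0 0 0 0;0 0 0 0 0 0 0;0 0 0 0 0 0 0"

```text
time_s: 1.32
ee_pos: [0.4947, 0.2323, 0.2051]
eef_rot: [-3.141, 0.0, 1.632]
force: [-0.7, 0.2, 0.5]
grip_width: 0.0941
grip_force: 0.0
```

```bash
cat >> m.py <<'E'
def wb(P,x0,x1,y0,y1,z0,z1):
    x,y,z=np.moveaxis(P,-1,0);return (x>x0)&(x<x1)&(y>y0)&(y<y1)&(z>z0)&(z<z1)
E
python3 - <<'E'
from m import *
c=cam("wrist");save(c,"pics/w1.png");P=cloud(c)
print(ctrl.get_obs()["ee_pos"],c["position"],c["attitude"])
print("table",np.median(P[wb(P,.42,.47,.12,.25,-.02,.02)][:,2]))
axis("rod",P,wb(P,.48,.54,.05,.29,.009,.05));axis("handle",P,wb(P,.48,.54,.196,.262,.018,.05))
axis("shaft",P,wb(P,.48,.54,.1,.18,.012,.05))
x=P[wb(P,.48,.54,.05,.29,.02,.05)];print(x.min(0),x.max(0))
E
```

```text
[0.4940926  0.23313048 0.2051822 ] [0.49074185 0.31183463 0.38399591] [-0.27816507  0.00046948  0.06266166]
table -0.00017506178311538223
rod x=0.5194+-0.0529*y deg -3.03 res 0.0005 w 0.0232 yrange 0.0649 0.2757 z 0.0242
handle x=0.5202+-0.0564*y deg -3.23 res 0.0002 w 0.0291 yrange 0.196 0.262 z 0.0251
shaft x=0.5182+-0.0452*y deg -2.59 res 0.0003 w 0.0128 yrange 0.1 0.1799 z 0.0186
[0.49113196 0.06490273 0.02000554] [0.52597381 0.27553731 0.0277591 ]
```

View pics/w1.png

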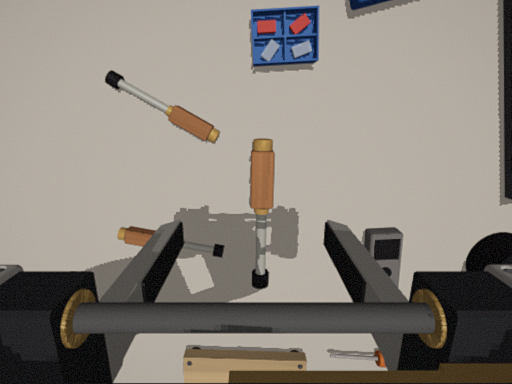

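The wrist view shows the big rod upright in the picture: cap at (262,140), head at (260,280). It lies between the fingers, and no other object is in their path. I'll descend now.

>>> carry_out --motion "0.0138 -0.0156 -0.02 0 0 -0.5 0;0 0 -0.03 0 0 0 80;0 0 -0.03 0 0 0 80;0 0 -0.03 0 0 0 80;0 0 -0.03 0 0 0 80;0 0 -0.025 0 0 0 80;0 0 -0.02 0 0 0 80;0 0 -0.012 0 0 0 80;0 0 -0.004 0 0 0 80;0 0 0 0 0 0 80;0 0 0 0 0 0 80" --grip_force 10

```text
time_s: 2.28
ee_pos: [0.5087, 0.2177, 0.0055]
eef_rot: [3.14, -0.0, 1.622]
force: [0.8, 0.8, 0.2]
grip_width: 0.0644
grip_force: 0.0
```

>>> carry_out --motion "0 0 -0.0015 0 0 0 150;0 0 0 0 0 0 200;0 0 0 0 0 0 255;0 0 0 0 0 0 255;0 0 0 0 0 0 255;0 0 0 0 0 0 255;0 0 0 0 0 0 255;0 0 0 0 0 0 255" --grip_force 50

```text
time_s: 2.95
ee_pos: [0.5085, 0.217, 0.0031]
eef_rot: [3.142, -0.0, 1.621]
force: [-1.8, -1.0, 4.0]
grip_width: 0.0297
grip_force: 50.0
```

>>> carry_out --motion "0 0 0.01 0 0 0 255;0 0 0.02 0 0 0 255;0 0 0.0212 0 0 0 255;-0.01 -0.02 0 0 0 -0.9 255;-0.0128 -0.032 0 0 0 -0.9 255;-0.01 -0.03 0 0 0 0 255;-0.01 -0.03 0 0 0 0 255;0 -0.02 0 0 0 0 255;0 -0.01 0 0 0 0 255;0 0 0 0 0 0 255;0 0 0 0 0 0 255"

```text
time_s: 3.87
ee_pos: [0.466, 0.0753, 0.0545]
eef_rot: [3.141, -0.0, 1.589]
force: [0.2, 0.1, -1.2]
grip_width: 0.0296
grip_force: 50.0
```

```bash
python3 - <<'E'
from m import *
o=ctrl.get_obs();print(o["ee_pos"],o["eef_rot"],o["force"],o["moment"])
ims=[]
for n in("top","scene"):
    c=cam(n);P=cloud(c);print(n);g=c["pixels"]
    np.savez(n+"1.npz",P=P,px=g)
    axis("trunk",P,wb(P,.44,.50,-.24,-.10,.076,.1))
    axis("shaftrod",P,wb(P,.43,.51,-.09,.04,.058,.09))
    axis("head",P,wb(P,.43,.51,-.085,-.055,.06,.09))
    axis("shaft",P,wb(P,.43,.51,-.05,.03,.06,.09))
    Q=P[wb(P,.46,.472,-.075,-.06,.06,.09)];print("headtop z",np.percentile(Q[:,2],[50,95]))
    Q=P[wb(P,.46,.478,-.22,-.12,.07,.09)];print("trunk top z",np.percentile(Q[:,2],[5,50,95]))
    u=(slice(150,250),slice(220,400)) if n=="top" else (slice(150,320),slice(90,290))
    ims.append(cv2.resize(g[u],(800,int(800*g[u].shape[0]/g[u].shape[1])) if n=="top" else (180,153)))
cv2.imwrite("pics/t1.png",ims[0][:,:,::-1])
g=np.load("scene1.npz")["px"][150:320,90:290];cv2.imwrite("pics/s1.png",cv2.resize(g,None,fx=3.5,fy=3.5,interpolation=2)[:,:,::-1])
E
```

```text
[0.46604859 0.07528887 0.05449316] [ 3.14101224e+00 -2.14699836e-04  1.58885160e+00] [ 0.21146734  0.08743194 -1.21402487] [-0.0769871   0.04354454  0.02644596]
top
trunk x=0.4674+-0.0223*y deg -1.28 res 0.0006 w 0.0301 yrange -0.2243 -0.1138 z 0.0808
shaftrod x=0.4680+-0.0181*y deg -1.03 res 0.0003 w 0.012 yrange -0.0732 -0.0174 z 0.0722
head x=0.4704+0.0205*y deg 1.18 res 0.0 w 0.0216 yrange -0.0732 -0.0553 z 0.0759
shaft x=0.4690+0.0146*y deg 0.84 res 0.0 w 0.0109 yrange -0.05 -0.0174 z 0.0707
headtop z [0.07584256 0.07882256]
trunk top z [0.07814659 0.08066126 0.08318863]
scene
trunk x=0.4677+-0.0210*y deg -1.20 res 0.0006 w 0.0325 yrange -0.2286 -0.1173 z 0.0797
shaftrod x=0.4690+-0.0324*y deg -1.86 res 0.0011 w 0.0117 yrange -0.0768 0.0394 z 0.0696
head x=0.4776+0.0958*y deg 5.47 res 0.0009 w 0.022 yrange -0.0768 -0.0552 z 0.0726
shaft x=0.4691+-0.0182*y deg -1.04 res 0.0008 w 0.0109 yrange -0.0499 0.0296 z 0.0692
headtop z [0.07525419 0.07674502]
trunk top z [0.07742093 0.07965828 0.08181542]
```

View pics/s1.png

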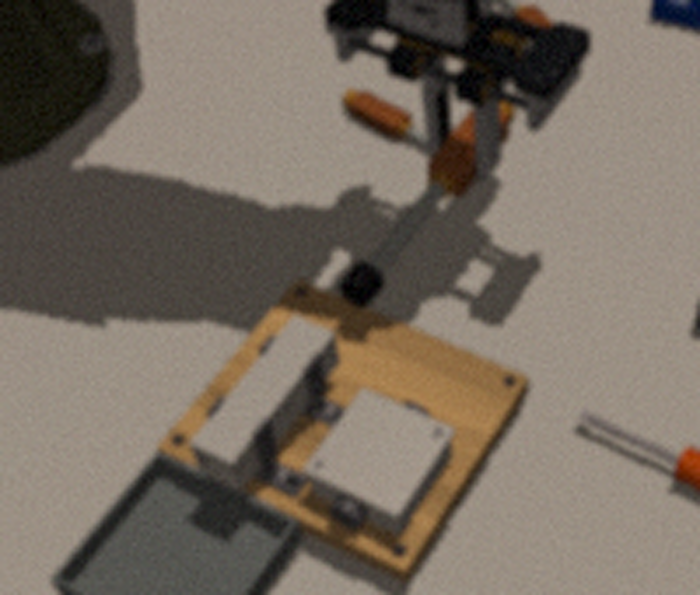

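The scene view shows the rod held level, with its head at (360,283) just short of the board edge and in line with the open end at (320,335). I'll refine the offsets by averaging several frames and fitting a cylinder.

```bash
cat > fit.py <<'E'
from m import *
from scipy.optimize import least_squares
def run(tipy,n=8):
  for name in("top","scene"):
    P=np.mean([cloud(cam(name)) for _ in range(n)],0)
    def cyl(y0,y1,r,lab,x0=.469,zc=.064):
        m=wb(P,x0-r-.001,x0+r+.002,y0,y1,zc+.2*r,zc+r+.004);Q=P[m];f=lambda p:np.hypot(Q[:,0]-p[0],Q[:,2]-p[1])-r
        s=least_squares(f,[x0,zc],loss="soft_l1",f_scale=.0007);print(name,lab,len(Q),"x %.4f z %.4f y %.4f rms %.4f"%(*s.x,Q[:,1].mean(),np.sqrt(np.mean(s.fun**2))))
    cyl(tipy+.003,tipy+.017,.01275,"head");cyl(tipy+.024,tipy+.06,.007,"shaftA");cyl(tipy+.06,tipy+.1,.007,"shaftB",.467)
    axis(name+" trunk",P,wb(P,.44,.50,-.24,-.10,.076,.1))
    Q=P[wb(P,.462,.478,-.218,-.122,.07,.09)];A=np.c_[Q[:,1]+.115,np.ones(len(Q))];k=np.linalg.lstsq(A,Q[:,2],rcond=None)[0];print(name,"trunk top z@end %.4f slope %.4f"%(k[1],k[0]))
E
python3 -c "
from fit import *
run(-.0766)"
```

```text
top head 62 x 0.4691 z 0.0643 y -0.0656 rms 0.0005
top shaftA 102 x 0.4687 z 0.0646 y -0.0353 rms 0.0007
top shaftB 1 x 0.4681 z 0.0646 y -0.0159 rms 0.0000
top trunk x=0.4678+-0.0203*y deg -1.16 res 0.0006 w 0.0301 yrange -0.2246 -0.1145 z 0.0807
top trunk top z@end 0.0806 slope -0.0001
scene head 46 x 0.4685 z 0.0631 y -0.0667 rms 0.0004
scene shaftA 58 x 0.4679 z 0.0635 y -0.0344 rms 0.0004
scene shaftB 63 x 0.4669 z 0.0635 y 0.0028 rms 0.0004
scene trunk x=0.4687+-0.0095*y deg -0.54 res 0.0018 w 0.0344 yrange -0.2296 -0.1173 z 0.0797
scene trunk top z@end 0.0797 slope 0.0014
```

>>> carry_out --motion "0.0002 -0.01 0.0004 0 0 0 255;0.0002 -0.01 0 0 0 0 255;0.0002 -0.01 0 0 0 0 255;0 -0.002 0 0 0 0 255;0 -0.001 0 0 0 0 255;0 -0.001 0 0 0 0 255;0 0 0 0 0 0 255"

```text
time_s: 5.35
ee_pos: [0.4662, 0.0409, 0.0546]
eef_rot: [3.142, 0.0, 1.59]
force: [-0.2, 0.2, -1.6]
grip_width: 0.0295
grip_force: 50.0
```

>>> carry_out --motion "0 -0.001 0 0 0 0 255;0 -0.001 0 0 0 0 255;0 0 0 0 0 0 255"

```text
time_s: 5.6
ee_pos: [0.4662, 0.039, 0.0545]
eef_rot: [3.142, 0.0, 1.59]
force: [-0.5, 0.2, -0.8]
grip_width: 0.0296
grip_force: 50.0
```

>>> carry_out --motion "0 -0.001 0 0 0 0 255;0 -0.001 0 0 0 0 255;0 0 0 0 0 0 255"

```text
time_s: 5.85
ee_pos: [0.4662, 0.0369, 0.0545]
eef_rot: [-3.142, -0.0, 1.59]
force: [-0.9, 0.3, -0.9]
grip_width: 0.0297
grip_force: 50.0
```

>>> carry_out --motion "0 -0.001 0.0002 0 0 0 255;0 0 0 0 0 0 255"

```text
time_s: 6.02
ee_pos: [0.4662, 0.0359, 0.0548]
eef_rot: [3.142, 0.0, 1.59]
force: [0.8, 0.2, -1.2]
grip_width: 0.0297
grip_force: 50.0
```

>>> carry_out --motion "0 -0.001 0 0 0 0 255;0 0 0 0 0 0 255"

```text
time_s: 6.18
ee_pos: [0.4662, 0.0349, 0.0547]
eef_rot: [-3.142, 0.0, 1.59]
force: [-0.3, -0.1, -2.2]
grip_width: 0.0296
grip_force: 50.0
```

>>> carry_out --motion "0 -0.001 0 0 0 0 255;0 0 0 0 0 0 255"

```text
time_s: 6.35
ee_pos: [0.4662, 0.0339, 0.0547]
eef_rot: [-3.142, 0.0, 1.59]
force: [-0.5, 0.5, -1.8]
grip_width: 0.0296
grip_force: 50.0
```

>>> carry_out --motion "0 -0.001 0 0 0 0 255;0 0 0 0 0 0 255"

```text
time_s: 6.52
ee_pos: [0.4662, 0.0329, 0.0547]
eef_rot: [3.142, 0.0, 1.59]
force: [-0.8, 0.2, -2.3]
grip_width: 0.0297
grip_force: 50.0
```

>>> carry_out --motion "0 -0.001 0 0 0 0 255;0 0 0 0 0 0 255"

```text
time_s: 6.68
ee_pos: [0.4662, 0.0319, 0.0547]
eef_rot: [-3.142, 0.0, 1.59]
force: [0.7, -0.2, -1.7]
grip_width: 0.0298
grip_force: 50.0
```

```bash
python3 - <<'E'
from m import *
o=ctrl.get_obs();print(o["ee_pos"],o["force"],o["moment"])
a=cam("top")["pixels"][190:240,290:400];b=cam("scene")["pixels"][190:300,130:240]
A=cv2.resize(a,(600,273),interpolation=2);B=cv2.resize(b,(320,320),interpolation=2);C=np.zeros((600,600,3),np.uint8);C[:273]=A;C[275:595,:320]=B
cv2.imwrite("pics/c2.png",C[:,:,::-1])
E
```

```text
[0.46620539 0.03188738 0.0547433 ] [ 0.70000769 -0.19669988 -1.65886248] [-9.67871527e-05  3.44467606e-02  4.94138020e-02]
```

View pics/c2.png

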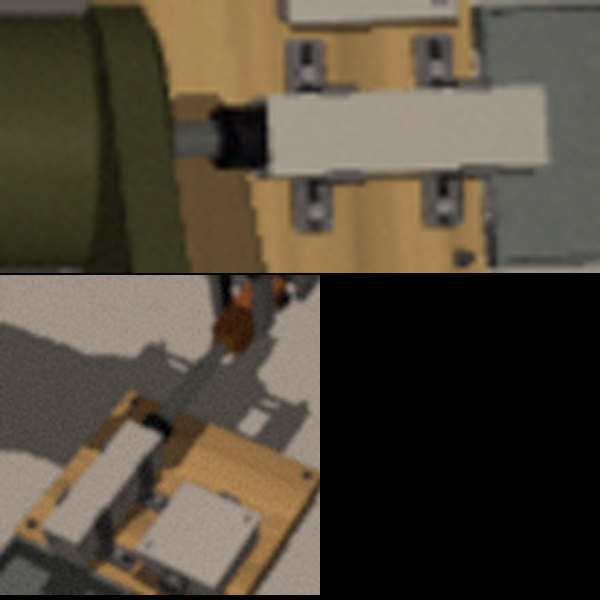

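The crop shows the head's tip at (268,136) right at the trunking's end, which spans rows 95–175 (centre 135). It is aligned, so I'll keep feeding in with light touches.

>>> carry_out --motion "0 -0.001 0 0 0 0 255;0 0 0 0 0 0 255"

```text
time_s: 6.95
ee_pos: [0.4662, 0.0309, 0.0547]
eef_rot: [-3.142, 0.0, 1.59]
force: [-0.9, -0.0, -1.8]
grip_width: 0.0298
grip_force: 50.0
```

>>> carry_out --motion "0.0001 -0.001 0 0 0 0 255;0 0 0 0 0 0 255"

```text
time_s: 7.12
ee_pos: [0.4663, 0.0299, 0.0547]
eef_rot: [-3.142, 0.0, 1.59]
force: [-1.3, 0.1, -0.8]
grip_width: 0.0298
grip_force: 50.0
```

>>> carry_out --motion "0 -0.001 0 0 0 0 255;0 0 0 0 0 0 255"

```text
time_s: 7.28
ee_pos: [0.4663, 0.0289, 0.0548]
eef_rot: [3.142, 0.0, 1.59]
force: [0.2, 1.2, -1.0]
grip_width: 0.0296
grip_force: 50.0
```

>>> carry_out --motion "0 -0.001 0 0 0 0 255;0 0 0 0 0 0 255"

```text
time_s: 7.45
ee_pos: [0.4663, 0.0279, 0.0547]
eef_rot: [-3.142, 0.0, 1.59]
force: [-0.5, 0.5, -1.5]
grip_width: 0.0297
grip_force: 50.0
```

>>> carry_out --motion "0.0001 -0.001 0 0 0 0 255;0 -0.001 0 0 0 0 255;0 -0.001 0 0 0 0 255;0 0 0 0 0 0 255"

```text
time_s: 7.78
ee_pos: [0.4664, 0.0248, 0.0547]
eef_rot: [-3.142, 0.0, 1.59]
force: [-0.7, 0.5, -2.2]
grip_width: 0.0296
grip_force: 50.0
```

>>> carry_out --motion "0.0001 -0.001 0 0 0 0 255;0 -0.001 0 0 0 0 255;0 -0.001 0 0 0 0 255;0 0 0 0 0 0 255"

```text
time_s: 8.12
ee_pos: [0.4665, 0.0218, 0.0548]
eef_rot: [3.142, 0.0, 1.59]
force: [-0.6, 0.2, -1.8]
grip_width: 0.0298
grip_force: 50.0
```

```bash
python3 -c "
from h import *
o=ctrl.get_obs();print(o['ee_pos'],o['force'],o['moment'])"
```

```text
[0.46651574 0.02182621 0.0547628 ] [-0.57280034  0.16543835 -1.798943  ] [-0.07430087  0.03164903 -0.00686113]
```

>>> carry_out --motion "0.0001 -0.001 0 0 0 0 255;0 -0.001 0 0 0 0 255;0 -0.001 0 0 0 0 255;0 -0.001 0 0 0 0 255"

```text
time_s: 8.45
ee_pos: [0.4666, 0.0179, 0.0547]
eef_rot: [-3.142, 0.0, 1.59]
force: [-0.2, -0.1, -1.2]
grip_width: 0.0293
grip_force: 50.0
```

>>> carry_out --motion "0.0001 -0.001 0 0 0 0 255;0 -0.001 0 0 0 0 255;0 -0.001 0 0 0 0 255;0 -0.001 0 0 0 0 255"

```text
time_s: 8.78
ee_pos: [0.4667, 0.0139, 0.0547]
eef_rot: [-3.142, 0.0, 1.59]
force: [-0.7, 0.1, -1.7]
grip_width: 0.0296
grip_force: 50.0
```

>>> carry_out --motion "0.0001 -0.0005 0 0 0 0 255;0 -0.0005 0 0 0 0 255;0 -0.0005 0 0 0 0 255;0 -0.0005 0 0 0 0 255"

```text
time_s: 9.12
ee_pos: [0.4668, 0.012, 0.0548]
eef_rot: [3.142, -0.0, 1.59]
force: [-0.0, 0.3, -1.1]
grip_width: 0.03
grip_force: 50.0
```

>>> carry_out --motion "0 -0.0005 0 0 0 0 255;0 -0.0005 0 0 0 0 255;0 -0.0005 0 0 0 0 255;0 -0.0005 0 0 0 0 255"

```text
time_s: 9.45
ee_pos: [0.4668, 0.0099, 0.0548]
eef_rot: [3.142, 0.0, 1.59]
force: [0.3, 0.3, -1.7]
grip_width: 0.0293
grip_force: 50.0
```

>>> carry_out --motion "0.0001 -0.0006 0 0 0 0 255;0 -0.0006 0 0 0 0 255;0 -0.0006 0 0 0 0 255;0 -0.0006 0 0 0 0 255;0 -0.0006 0 0 0 0 255"

```text
time_s: 9.87
ee_pos: [0.4669, 0.0069, 0.0547]
eef_rot: [-3.142, -0.0, 1.59]
force: [-0.2, 0.1, -0.9]
grip_width: 0.0297
grip_force: 50.0
```

>>> carry_out --motion "0 -0.0006 0 0 0 0 255;0 -0.0006 0 0 0 0 255;0 -0.0006 0 0 0 0 255;0 -0.0006 0 0 0 0 255;0 -0.0006 0 0 0 0 255"

```text
time_s: 10.28
ee_pos: [0.4669, 0.004, 0.0547]
eef_rot: [-3.142, 0.0, 1.59]
force: [0.2, 0.1, -1.2]
grip_width: 0.0297
grip_force: 50.0
```

>>> carry_out --motion "0.0001 -0.0006 0 0 0 0 255;0 -0.0006 0 0 0 0 255;0 -0.0006 0 0 0 0 255;0 -0.0006 0 0 0 0 255;0 -0.0006 0 0 0 0 255"

```text
time_s: 10.7
ee_pos: [0.467, 0.0009, 0.0547]
eef_rot: [-3.142, 0.0, 1.59]
force: [0.1, 0.4, -1.0]
grip_width: 0.0296
grip_force: 50.0
```

>>> carry_out --motion "0 -0.0006 0 0 0 0 255;0 -0.0006 0 0 0 0 255;0 -0.0006 0 0 0 0 255;0 -0.0006 0 0 0 0 255;0 -0.0006 0 0 0 0 255"

```text
time_s: 11.12
ee_pos: [0.467, -0.0021, 0.0548]
eef_rot: [3.142, 0.0, 1.59]
force: [-0.6, 0.1, -0.6]
grip_width: 0.0298
grip_force: 50.0
```

>>> carry_out --motion "0.0001 -0.0006 0 0 0 0 255;0 -0.0006 0 0 0 0 255;0 -0.0006 0 0 0 0 255;0 -0.0006 0 0 0 0 255;0 -0.0006 0 0 0 0 255"

```text
time_s: 11.53
ee_pos: [0.4671, -0.0043, 0.0547]
eef_rot: [-3.142, -0.001, 1.59]
force: [0.5, 9.4, -1.0]
grip_width: 0.0298
grip_force: 50.0
```

>>> carry_out --motion "0 -0.0006 0 0 0 0 255;0 -0.0006 0 0 0 0 255;0 -0.0006 0 0 0 0 255;0 -0.0006 0 0 0 0 255;0 -0.0006 0 0 0 0 255"

```text
time_s: 11.95
ee_pos: [0.467, -0.0072, 0.0547]
eef_rot: [-3.141, -0.001, 1.59]
force: [0.2, 7.6, -0.3]
grip_width: 0.0297
grip_force: 50.0
```

>>> carry_out --motion "0.0001 -0.0006 0 0 0 0 255;0 -0.0006 0 0 0 0 255;0 -0.0006 0 0 0 0 255;0 -0.0006 0 0 0 0 255;0 -0.0006 0 0 0 0 255"

```text
time_s: 12.37
ee_pos: [0.4671, -0.0103, 0.0547]
eef_rot: [-3.141, -0.001, 1.59]
force: [0.1, 5.9, -0.7]
grip_width: 0.0297
grip_force: 50.0
```

>>> carry_out --motion "0 -0.0006 0 0 0 0 255;0 -0.0006 0 0 0 0 255;0 -0.0006 0 0 0 0 255;0 -0.0006 0 0 0 0 255;0 -0.0006 0 0 0 0 255"

```text
time_s: 12.78
ee_pos: [0.4671, -0.0133, 0.0547]
eef_rot: [-3.141, -0.001, 1.59]
force: [0.1, 7.4, -0.1]
grip_width: 0.0296
grip_force: 50.0
```

>>> carry_out --motion "0.0001 -0.0006 0 0 0 0 255;0 -0.0006 0 0 0 0 255;0 -0.0006 0 0 0 0 255;0 -0.0006 0 0 0 0 255;0 -0.0006 0 0 0 0 255;0 -0.0006 0 0 0 0 255;0 -0.0006 0 0 0 0 255;0 -0.0006 0 0 0 0 255"

```text
time_s: 13.45
ee_pos: [0.4672, -0.018, 0.0547]
eef_rot: [-3.141, -0.001, 1.59]
force: [0.3, 6.8, -0.4]
grip_width: 0.0295
grip_force: 50.0
```

>>> carry_out --motion "0.0001 -0.0006 0 0 0 0 255;0 -0.0006 0 0 0 0 255;0 -0.0006 0 0 0 0 255;0 -0.0006 0 0 0 0 255;0 -0.0006 0 0 0 0 255;0 -0.0006 0 0 0 0 255;0 -0.0006 0 0 0 0 255;0 -0.0006 0 0 0 0 255"

```text
time_s: 14.12
ee_pos: [0.4673, -0.0229, 0.0547]
eef_rot: [-3.141, -0.001, 1.59]
force: [-0.5, 7.3, -0.1]
grip_width: 0.0295
grip_force: 50.0
```

```bash
python3 - <<'E'
from m import *
o=ctrl.get_obs();print(o["ee_pos"],o["force"],o["moment"])
for n in("top","scene"):
    P=np.mean([cloud(cam(n)) for _ in range(4)],0)
    axis(n+" trunk",P,wb(P,.44,.50,-.24,-.10,.076,.1))
a=cam("top")["pixels"][190:240,290:400];b=cam("scene")["pixels"][190:300,130:240]
C=np.zeros((600,600,3),np.uint8);C[:273]=cv2.resize(a,(600,273),interpolation=2);C[275:595,:320]=cv2.resize(b,(320,320),interpolation=2)
cv2.imwrite("pics/c3.png",C[:,:,::-1])
E
```

```text
[ 0.46733062 -0.02285346  0.05470185] [-0.52476782  7.2767129  -0.13226151] [ 1.29295823  0.05596183 -0.02861776]
top trunk x=0.4679+-0.0202*y deg -1.16 res 0.0005 w 0.0312 yrange -0.2244 -0.1561 z 0.0807
scene trunk x=0.4677+-0.0201*y deg -1.15 res 0.0005 w 0.0324 yrange -0.2278 -0.1176 z 0.0796
```

View pics/c3.png

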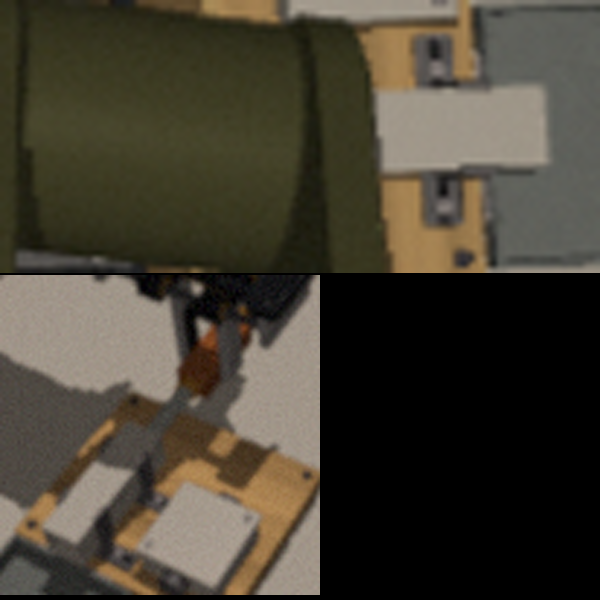

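The exit edge is still at column 548 in the top crop, so the trunking hasn't moved. The shaft is well inside. I'll go on pushing slowly.

>>> carry_out --motion "0.0001 -0.0006 0 0 0 0 255;0 -0.0006 0 0 0 0 255;0 -0.0006 0 0 0 0 255;0 -0.0006 0 0 0 0 255;0 -0.0006 0 0 0 0 255;0 -0.0006 0 0 0 0 255;0 -0.0006 0 0 0 0 255;0 -0.0006 0 0 0 0 255"

```text
time_s: 15.28
ee_pos: [0.4674, -0.0277, 0.0547]
eef_rot: [-3.141, -0.001, 1.59]
force: [-0.3, 8.7, -0.4]
grip_width: 0.0297
grip_force: 50.0
```

>>> carry_out --motion "0.0001 -0.0006 0 0 0 0 255;0 -0.0006 0 0 0 0 255;0 -0.0006 0 0 0 0 255;0 -0.0006 0 0 0 0 255;0 -0.0006 0 0 0 0 255;0 -0.0006 0 0 0 0 255;0 -0.0006 0 0 0 0 255;0 -0.0006 0 0 0 0 255"

```text
time_s: 15.95
ee_pos: [0.4675, -0.0325, 0.0547]
eef_rot: [-3.141, -0.001, 1.59]
force: [-1.1, 9.3, -0.3]
grip_width: 0.0296
grip_force: 50.0
```

>>> carry_out --motion "0.0001 -0.0006 0 0 0 0 255;0 -0.0006 0 0 0 0 255;0 -0.0006 0 0 0 0 255;0 -0.0006 0 0 0 0 255;0 -0.0006 0 0 0 0 255;0 -0.0006 0 0 0 0 255;0 -0.0006 0 0 0 0 255;0 -0.0006 0 0 0 0 255"

```text
time_s: 16.62
ee_pos: [0.4676, -0.0372, 0.0547]
eef_rot: [-3.141, -0.001, 1.59]
force: [-0.0, 9.9, 0.0]
grip_width: 0.0298
grip_force: 50.0
```

>>> carry_out --motion "0.0001 -0.0006 0 0 0 0 255;0 -0.0006 0 0 0 0 255;0 -0.0006 0 0 0 0 255;0 -0.0006 0 0 0 0 255;0 -0.0006 0 0 0 0 255;0 -0.0006 0 0 0 0 255;0 -0.0006 0 0 0 0 255;0 -0.0006 0 0 0 0 255"

```text
time_s: 17.28
ee_pos: [0.4677, -0.042, 0.0546]
eef_rot: [-3.141, -0.001, 1.59]
force: [-0.9, 6.5, -0.7]
grip_width: 0.0294
grip_force: 50.0
```

>>> carry_out --motion "0.0001 -0.0006 0 0 0 0 255;0 -0.0006 0 0 0 0 255;0 -0.0006 0 0 0 0 255;0 -0.0006 0 0 0 0 255;0 -0.0006 0 0 0 0 255;0 -0.0006 0 0 0 0 255;0 -0.0006 0 0 0 0 255;0 -0.0006 0 0 0 0 255"

```text
time_s: 17.95
ee_pos: [0.4678, -0.0468, 0.0547]
eef_rot: [-3.141, -0.001, 1.59]
force: [0.2, 10.7, -1.0]
grip_width: 0.0296
grip_force: 50.0
```

>>> carry_out --motion "0.0001 -0.0006 0 0 0 0 255;0 -0.0006 0 0 0 0 255;0 -0.0006 0 0 0 0 255;0 -0.0006 0 0 0 0 255;0 -0.0006 0 0 0 0 255;0 -0.0006 0 0 0 0 255;0 -0.0006 0 0 0 0 255;0 -0.0006 0 0 0 0 255"

```text
time_s: 18.62
ee_pos: [0.4679, -0.052, 0.0547]
eef_rot: [-3.141, -0.001, 1.59]
force: [-0.6, 5.3, -1.4]
grip_width: 0.0297
grip_force: 50.0
```

>>> carry_out --motion "0.0001 -0.0006 0 0 0 0 255;0 -0.0006 0 0 0 0 255;0 -0.0006 0 0 0 0 255;0 -0.0006 0 0 0 0 255;0 -0.0006 0 0 0 0 255;0 -0.0006 0 0 0 0 255;0 -0.0006 0 0 0 0 255;0 -0.0006 0 0 0 0 255"

```text
time_s: 19.28
ee_pos: [0.468, -0.0567, 0.0547]
eef_rot: [-3.141, -0.001, 1.59]
force: [-0.3, 4.7, -0.9]
grip_width: 0.0297
grip_force: 50.0
```

>>> carry_out --motion "0.0001 -0.0006 0 0 0 0 255;0 -0.0006 0 0 0 0 255;0 -0.0006 0 0 0 0 255;0 -0.0006 0 0 0 0 255;0 -0.0006 0 0 0 0 255;0 -0.0006 0 0 0 0 255;0 -0.0006 0 0 0 0 255;0 -0.0006 0 0 0 0 255"

```text
time_s: 19.95
ee_pos: [0.4681, -0.0615, 0.0547]
eef_rot: [-3.141, -0.001, 1.59]
force: [0.2, 6.2, -1.9]
grip_width: 0.0296
grip_force: 50.0
```

>>> carry_out --motion "0.0001 -0.0006 0 0 0 0 255;0 -0.0006 0 0 0 0 255;0 -0.0006 0 0 0 0 255;0 -0.0006 0 0 0 0 255;0 -0.0006 0 0 0 0 255;0 -0.0006 0 0 0 0 255;0 -0.0006 0 0 0 0 255;0 -0.0006 0 0 0 0 255"

```text
time_s: 20.62
ee_pos: [0.4682, -0.0663, 0.0547]
eef_rot: [-3.141, -0.001, 1.59]
force: [-0.6, 4.8, -1.3]
grip_width: 0.0296
grip_force: 50.0
```

>>> carry_out --motion "0.0001 -0.0006 0 0 0 0 255;0 -0.0006 0 0 0 0 255;0 -0.0006 0 0 0 0 255;0 -0.0006 0 0 0 0 255;0 -0.0006 0 0 0 0 255;0 -0.0006 0 0 0 0 255;0 -0.0006 0 0 0 0 255;0 -0.0006 0 0 0 0 255"

```text
time_s: 21.28
ee_pos: [0.4684, -0.0718, 0.0548]
eef_rot: [3.142, 0.0, 1.59]
force: [-0.7, 0.6, -1.7]
grip_width: 0.0297
grip_force: 50.0
```

>>> carry_out --motion "0.0001 -0.0006 0 0 0 0 255;0 -0.0006 0 0 0 0 255;0 -0.0006 0 0 0 0 255;0 -0.0006 0 0 0 0 255;0 -0.0006 0 0 0 0 255;0 0 0 0 0 0 255"

```text
time_s: 21.78
ee_pos: [0.4685, -0.0747, 0.0547]
eef_rot: [3.142, -0.0, 1.59]
force: [-0.1, -0.5, -1.2]
grip_width: 0.0299
grip_force: 50.0
```

```bash
python3 - <<'E'
from m import *
o=ctrl.get_obs();print(o["ee_pos"],o["force"],o["moment"])
P=np.mean([cloud(cam("scene")) for _ in range(4)],0)
axis("trunk",P,wb(P,.44,.50,-.24,-.10,.076,.1))
a=cam("top")["pixels"][180:250,320:430];b=cam("scene")["pixels"][190:345,100:250]
C=np.zeros((600,800,3),np.uint8);C[:280,:440]=cv2.resize(a,(440,280),interpolation=2);C[135:600,340:790]=cv2.resize(b,(450,465),interpolation=2)
C[:280,:440]=cv2.resize(a,(440,280),interpolation=2)
C[135:600,442:790]=cv2.resize(b,(450,465),interpolation=2)[:,:348]
cv2.imwrite("pics/c4.png",C[:,:,::-1])
E
```

```text
[ 0.46851846 -0.0747023   0.05474008] [-0.08746049 -0.53821265 -1.2320733 ] [-0.07780469  0.11003089  0.0218833 ]
trunk x=0.4682+-0.0177*y deg -1.01 res 0.0006 w 0.0321 yrange -0.2282 -0.1006 z 0.0796
```

View pics/c4.png

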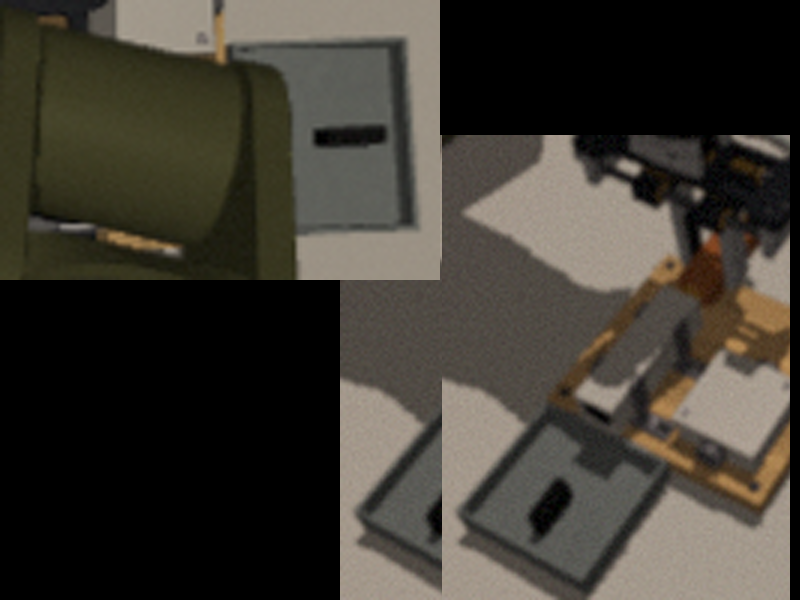

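The black block lies in the tray, at (350,135) in the top crop and (550,505) in the scene crop. The trunking hasn't moved. Now I'll draw the rod straight back.

>>> carry_out --motion "0 0.002 0 0 0 0 255;-0.0001 0.004 0 0 0 0 255;-0.0001 0.005 0 0 0 0 255;-0.0001 0.005 0 0 0 0 255;-0.0001 0.005 0 0 0 0 255;-0.0001 0.005 0 0 0 0 255;-0.0001 0.005 0 0 0 0 255;-0.0001 0.005 0 0 0 0 255;-0.0001 0.005 0 0 0 0 255;-0.0001 0.005 0 0 0 0 255"

```text
time_s: 22.92
ee_pos: [0.4676, -0.0281, 0.0548]
eef_rot: [3.142, 0.0, 1.59]
force: [0.9, -0.5, -1.3]
grip_width: 0.0296
grip_force: 50.0
```

>>> carry_out --motion "-0.0001 0.005 0 0 0 0 255;-0.0001 0.005 0 0 0 0 255;-0.0001 0.005 0 0 0 0 255;-0.0001 0.005 0 0 0 0 255;-0.0001 0.005 0 0 0 0 255;-0.0001 0.005 0 0 0 0 255;-0.0001 0.005 0 0 0 0 255;-0.0001 0.005 0 0 0 0 255;-0.0001 0.005 0 0 0 0 255;-0.0001 0.005 0 0 0 0 255"

```text
time_s: 23.75
ee_pos: [0.4666, 0.0219, 0.0547]
eef_rot: [-3.142, -0.0, 1.59]
force: [0.2, -0.3, -0.6]
grip_width: 0.0296
grip_force: 50.0
```

>>> carry_out --motion "-0.0001 0.005 0 0 0 0 255;-0.0001 0.005 0 0 0 0 255;-0.0001 0.005 0 0 0 0 255;-0.0001 0.005 0 0 0 0 255;-0.0001 0.005 0 0 0 0 255;-0.0001 0.005 0 0 0 0 255;-0.0001 0.005 0 0 0 0 255;-0.0001 0.006 0 0 0 0 255;0 0.006 0 0 0 0 255;0 0.006 0 0 0 0 255;0 0 0 0 0 0 255"

```text
time_s: 24.67
ee_pos: [0.4658, 0.0754, 0.0548]
eef_rot: [3.142, -0.0, 1.591]
force: [0.2, -0.2, -1.0]
grip_width: 0.0294
grip_force: 50.0
```

>>> carry_out --motion "0.003 0.02 0 0 0 0 255;0.01 0.03 0 0 0 0 255;0.01 0.03 0 0 0 0.9 255;0.01 0.03 0 0 0 0.9 255;0.0097 0.032 0 0 0 0 255;0 0 -0.015 0 0 0 255;0 0 -0.015 0 0 0 255;0 0 -0.01 0 0 0 255;0 0 -0.005 0 0 0 255;0 0 -0.002 0 0 0 255;0 0 -0.001 0 0 0 255;0 0 -0.001 0 0 0 255;0 0 0 0 0 0 255"

```text
time_s: 25.75
ee_pos: [0.5088, 0.2163, 0.0063]
eef_rot: [3.141, -0.0, 1.621]
force: [-0.9, 0.0, -2.4]
grip_width: 0.03
grip_force: 50.0
```

>>> carry_out --motion "0 0 -0.0008 0 0 0 255;0 0 -0.0008 0 0 0 255;0 0 0 0 0 0 255"

```text
time_s: 26.0
ee_pos: [0.5085, 0.2164, 0.0042]
eef_rot: [3.141, -0.0, 1.621]
force: [0.3, -0.9, -0.6]
grip_width: 0.03
grip_force: 50.0
```

>>> carry_out --motion "0 0 -0.0006 0 0 0 255;0 0 0 0 0 0 255;0 0 0 0 0 0 255"

```text
time_s: 26.25
ee_pos: [0.5085, 0.2164, 0.0035]
eef_rot: [-3.142, 0.0, 1.621]
force: [0.7, -0.5, -1.6]
grip_width: 0.0293
grip_force: 50.0
```

>>> carry_out --motion "0 0 0 0 0 0 165;0 0 0 0 0 0 155;0 0 0 0 0 0 145;0 0 0 0 0 0 120;0 0 0 0 0 0 90;0 0 0 0 0 0 80;0 0 0 0 0 0 80" --grip_force 5

```text
time_s: 26.83
ee_pos: [0.5085, 0.2164, 0.0036]
eef_rot: [3.142, 0.0, 1.621]
force: [-1.1, 0.1, 0.5]
grip_width: 0.0628
grip_force: 0.0
```

>>> carry_out --motion "0 0 0.01 0 0 0 80;0 0 0.02 0 0 0 80;0 0 0.03 0 0 0 80;0 0 0.03 0 0 0 80;0 0 0.03 0 0 0 80;-0.03 0.03 0.03 0 0 0 60;-0.03 0.04 0.01 0 0 0 40;-0.04 0.04 0 0 0 0 40;-0.04 0.04 0 0 0 0 40;0 0 0 0 0 0 40;0 0 0 0 0 0 40;0 0 0 0 0 0 40"

```text
time_s: 27.83
ee_pos: [0.4013, 0.3319, 0.1563]
eef_rot: [3.141, -0.0, 1.622]
force: [0.0, -1.8, 0.8]
grip_width: 0.0794
grip_force: 0.0
```

```bash
python3 - <<'E'
from m import *
o=ctrl.get_obs();print(o["ee_pos"],o["force"],o["grip_width"])
for n in("top","scene"):
    c=cam(n);save(c,f"pics/{n}9.png");P=cloud(c)
    axis("rod",P,wb(P,.48,.54,.05,.29,.009,.05));axis("trunk",P,wb(P,.44,.50,-.24,-.10,.076,.1))
E
```

```text
[0.40129286 0.33190168 0.15632447] [ 0.0382048  -1.80876483  0.78220582] 0.07939795610992698
rod x=0.5197+-0.0497*y deg -2.84 res 0.0005 w 0.0229 yrange 0.069 0.2772 z 0.0249
trunk x=0.4680+-0.0186*y deg -1.07 res 0.0006 w 0.0302 yrange -0.2248 -0.1143 z 0.0807
rod x=0.5220+-0.0573*y deg -3.28 res 0.001 w 0.0199 yrange 0.064 0.2747 z 0.0216
trunk x=0.4668+-0.0259*y deg -1.48 res 0.0005 w 0.0325 yrange -0.2286 -0.1173 z 0.0796
```

View pics/top9.png

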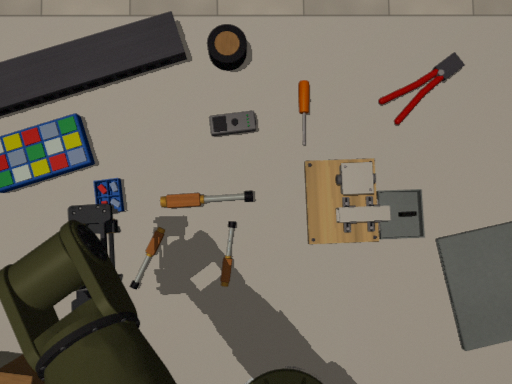

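The rod lies flat at (205,200), and the block is in the tray at (407,214). The trunking and the other objects are where they were, and the arm touches nothing.

```bash
python3 -c "
from station import ctrl
print(ctrl.hand_in())"
```

```text
the job is handed in; nothing more can be done
None
```

The job is handed in at about 28 s: the block is in the catch tray, the trunking shows no measurable shift, and the rod lies flat on the table; I stopped the push when the block dropped, with the rod's face about level with the exit instead of 5 mm past it.

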